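Gauge two printed sleeves, then hold the scanner cover at the mark

ROBOT

A 6-joint arm with a two-finger parallel gripper is mounted at the origin on the work surface. World frame = base frame: x ahead of the robot, y to its left, z up, the work surface at z = 0. Lengths are in m, angles in rad, forces in N, time in s.
With the tool pointing down it reaches from about 0.275 to 0.75 m from the base axis. Payload 10.2 kg.
Tool frame: the origin (TCP) lies midway between the tips of the shut fingers; the grasp point (between the pads) lies 19 mm behind it; z points along the fingers, y is the direction in which the jaws open and shut (so a half turn about z gives the same grasp; the last joint's range is limited). The gripper opens to 88 mm and grips with 3 to 60 N. Pads are 18 mm wide; open, the fingers measure 123 mm over their backs; the gripper's body (75 mm by 187 mm) begins 45 mm behind the grasp point.
Start: joints at [1.053, 0.313, 1.498, -0, 1.331, -0.223], TCP at [0.153, 0.502, 0.239] pointing down, gripper open.
Joint ranges: [-2.94, 2.94], [-0.97, 2.17], [0.19, 2.56], [-1.23, 4.37], [0.02, 3.11], [-2.88, 2.88]. Speed limits (rad/s): [2.39, 2.39, 3.01, 3.14, 3.14, 3.14].

INTERFACE

Orientations are given as a rotation vector (axis times angle).
In Python, from cell import sensors, get_image, order gives the robot as it stands.
- The arm moves only by the shell command python3 -m handwheel 'ROWS' [FORCE]. ROWS is text: rows parted by semicolons, each of 7 numbers parted by spaces: the opening, from 0 (shut) to 1 (fully open), then the shift along the tool's x, y, z in mm, then the turn, a rotation vector about the tool's x, y, z in degrees. A call has 1 to 20 rows; each row is the pose to reach, as a shift and turn from the pose commanded when the call began, along the tool's axes at that moment; what a row does not reach only later rows make up. A row lasts 1/12 s, in which the tool goes at most 41.7 mm and 7.16 degrees, less where a joint would pass 70% of its speed; a pose out of reach is approached as far as the arm can. A call with a gripper value outside its range is refused whole. The fingers move at their own pace and stop on an object; FORCE is the grip in N (left out, the last holds). Time passes only in rows, so rows that repeat a pose let the fingers close. It gives the time, the measured TCP pose, the force and the opening at its end, in the units of the state.
- sensors.get_obs(): the state, without advancing time (a new reading comes with each control period).
- get_image(name): name is "scene" or "side" or "wrist"; returns a dict with "img" (480x640x3 uint8, red, green, blue), "z_map" (480x640 float32, m along the optical axis (not along the pixel's ray), 0 where there is no reading), "intrinsics" (3x3 intrinsics, pixels), "rvec" (rotation vector, rad) and "tvec" (3), from world to camera coordinates, as OpenCV has them; the wrist camera has in their place "T_tool_cam" (4x4, takes a point from camera to tool coordinates, whose origin is the TCP and whose axes are the flange's). Camera axes: x right, y down, z forward; pixel columns grow to the right and rows downward; lengths in m; the calibration is good to about 2 mm. The wrist camera is an equidistant fisheye: a pixel r from the principal point sees the ray r / f radians off the axis. A picture is of the moment at which its call begins: read the wrist's pose just before it.
- order.job_done(): hands the job in, once; it reports no verdict.
The state is a dict: "t": time; "joint_positions": joint angles; "joint_vel": joint speeds; "tau": joint torques, N m; "tool_pos": TCP position; "orientation": TCP orientation; "contact_force": force on the tool from outside, world axes, zero at the start; "moment": the same for the moment, N m; "opening": opening from 0.0 (shut) to 1.0 (fully open).
Only numpy, scipy, OpenCV 4.12 (cv2) and the standard library are available. Lean on these libraries where they do the work, as an engineer would, in place of code of your own. Each camera call takes 0.05 s, during which the arm holds its last target.

TASK

Test the two white printed sleeves on the steel gauge pin: leave the one that slides all the way down sitting fully home on the pin, and put the tight one in the red reject tray. Then take the bar handle of the black scanning chamber's sprung cover and lift the cover until it is parallel with the yellow pointer at its side, without shifting the pointer. Finish while holding the cover still there by its handle, do not let go, so that a colleague can load the good sleeve; leave the other things on the bench alone.

Things in the scene. Friction and masses are not known exactly. Their poses are not given: they have to be found in the camera images.
- sleeve_a_mid (a point): white printed sleeve standing upright on the bench, 36 mm outside diameter, 50 mm tall, about 50 g, with a through bore along its axis; two sleeves look alike and lie in either place: one has a bore of 21 mm and slides freely all the way down the 18 mm gauge pin, the other is tight (15 mm) and stops on the pin's tapered nose; find out on the pin. Point: centre of the sleeve, half-way up; z along its axis
- sleeve_b_mid (a point): white printed sleeve standing upright on the bench, 36 mm outside diameter, 50 mm tall, about 50 g, with a through bore along its axis; two sleeves look alike and lie in either place: one has a bore of 21 mm and slides freely all the way down the 18 mm gauge pin, the other is tight (15 mm) and stops on the pin's tapered nose; find out on the pin. Point: centre of the sleeve, half-way up; z along its axis
- pin_seat (a point): steel gauge pin standing on a fixed round dark base (68 mm across, 15 mm tall). Point: centre of the base's top face, at the foot of the pin, where a sleeve is fully home. The pin is 18 mm in diameter, rises 62 mm above this point along +z, and its top 10 mm tapers to 10 mm diameter
- tray_in (a point): red open reject tray, fixed, 120 x 120 mm outside, 30 mm tall, walls and floor 4 mm. Point: centre of its inner floor; x and y along its sides
- cover (a joint): angle of the sprung cover of the scanning chamber (black box 170 mm deep, 220 mm wide, 100 mm tall, fixed): 0 closed, grows as its edge on the robot's side is lifted, stop at 1.2 rad. The spring pulls it shut from any angle: about 4 N upward at the handle to start, about 6 N at 0.8 rad. The hinge runs along the far edge of the chamber, level, parallel to the handle bar
- cover_edge (a point): middle of the cover's free edge on the robot's side. The cover is a flat grey plate 170 x 220 x 8 mm; x points in its plane from the free edge towards the hinge (hinge axis 170 mm from this point along +x and 4 mm towards the underside), y along the hinge, z out of its top face; closed, x and y are level
- handle: the cover's steel bar handle, a plain round bar that turns freely on its own axis between its two arms. Origin at the middle of the bar; y along the bar; its x and z turn with the bar
- handle_bar (a point): the same middle of the bar, but with axes as cover_edge. The bar is 14 mm in diameter, 100 mm long along y, parallel to the hinge, carried 42 mm in front of the cover's free edge by a 10 mm black arm at each end, so both sides of the bar and the space below are free. 212 mm from the hinge axis, hinge towards +x; it moves in an arc about the hinge, up and away from the robot
- mark (a joint): angle of the yellow pointer on the chamber's right-hand side (seen from the robot), turning beside the cover's hinge, about the same direction: its angle is the cover angle wanted. It is set somewhere from 0.45 to 0.75 rad above level, same zero and direction as cover, and stays where it is unless pushed
- mark_tip (a point): free end of the yellow pointer, a flat bar 170 mm long, 6 mm wide and 12 mm deep with a 20 mm ball at this end; x points along it towards the hinge line, so the cover is at the mark when its x is parallel to this x
- driver_mid (a point): bystander, to be left alone: orange-handled screwdriver, 180 mm long, lying flat in front of the chamber; a point on it near its middle or underside
- carton_ref (a point): bystander, to be left alone: green carton 70 x 120 x 50 mm at the back; a point on it near its middle or underside
- bracket_ref (a point): bystander, to be left alone: small white printed L-bracket, 50 x 40 mm, 41 mm high, standing between the sleeves and the chamber; a point on it near its middle or underside
- spray_ref (a point): bystander, to be left alone: spray bottle with blue cap, 54 mm across, 150 mm tall, on the left; a point on it near its middle or underside
- spanner_ref (a point): bystander, to be left alone: steel spanner, 160 mm long, lying flat between the robot and the sleeves; a point on it near its middle or underside
Not all that is in view belongs to the job. What is shaped like the part that bears sleeve_b_mid but orange is not meant.

How it is judged:
By the outcome, as a careful person would: the job done as asked, in the order asked, and still so for the second after the job is handed in, while the arm keeps its last pose, push and grip.
It also fails if it takes over 67 s, if anything falls off the work surface, if the arm or the gripper's body presses on something with over 40 N, if the wrist force passes 120 N, or if a joint passes its speed limit or range.

## Working session

There is one attempt and no reset: what is moved stays moved. The work goes in short steps, Python scripts to look and compute and a shell command to move; the robot and the scene stay as the last step left them, time stands still between calls to the robot, and variables do not carry over. Pictures are saved under pics/ and viewed, and the job is handed in when it is done.

```bash
ls; mkdir -p pics; cat > h.py <<'E'
import numpy as np, cv2
from scipy.spatial.transform import Rotation as R
from cell import sensors, get_image, order
def snap(name,fn):
    o=sensors.get_obs(); d=get_image(name); cv2.imwrite('pics/'+fn+'.png',d['img'][:,:,::-1])
    np.savez('pics/'+fn+'.npz',tp=o['tool_pos'],to=o['orientation'],**d); return d
def crop(fn,u0,v0,u1,v1,s):
    im=cv2.imread('pics/'+fn+'.png')[v0:v1,u0:u1]; cv2.imwrite('pics/%s_c%d_%d.png'%(fn,u0,v0),cv2.resize(im,None,fx=s,fy=s,interpolation=cv2.INTER_CUBIC))
def px(fn,u,v,win=1):
    d=np.load('pics/'+fn+'.npz'); z=d['z_map'][int(v)-win:int(v)+win+1,int(u)-win:int(u)+win+1]; z=np.median(z[z>0]) if (z>0).any() else np.nan
    K=d['intrinsics']; 
    pc=np.array([(u-K[0,2])/K[0,0]*z,(v-K[1,2])/K[1,1]*z,z])
    Rm=R.from_rotvec(d['rvec'].ravel()).as_matrix(); return Rm.T@(pc-d['tvec'].ravel())
def cloud(fn):
    d=np.load('pics/'+fn+'.npz'); z=d['z_map'].astype(float);K=d['intrinsics'];v,u=np.mgrid[:480,:640]
    pc=np.stack([(u-K[0,2])/K[0,0]*z,(v-K[1,2])/K[1,1]*z,z],-1)
    Rm=R.from_rotvec(d['rvec'].ravel()).as_matrix(); P=(pc-d['tvec'].ravel())@Rm; P[z<=0]=np.nan; return P,d['img']
def tool():
    o=sensors.get_obs(); return np.array(o['tool_pos']),R.from_rotvec(o['orientation']),o
E
python3 - <<'E'
from h import *
for n in('scene','side','wrist'): snap(n,n+'0')
p,r,o=tool(); print(o); print(r.as_matrix().round(3))
E
```

```text
pics
{'t': 0.15, 'joint_positions': array([ 1.05257474e+00,  3.13316506e-01,  1.49819233e+00,  1.99791200e-05,
        1.33096538e+00, -2.23397728e-01]), 'joint_vel': array([ 0.00112806, -0.00182009, -0.00165865, -0.00058736,  0.00127605,
       -0.0007883 ]), 'tau': array([ 1.74737132e-03, -4.02306354e+01, -2.52315152e+01,  6.95056748e-02,
        3.43739439e-02, -7.30441525e-05]), 'tool_pos': array([0.15247844, 0.50221071, 0.23832151]), 'orientation': array([-4.61390583e-01, -3.10718535e+00,  1.27946282e-03]), 'contact_force': array([-1.02197922, -1.00077658, -0.28903105]), 'moment': array([-0.03124527,  0.00871089, -0.04615459]), 'opening': 0.9980648081305451}
[[-0.957  0.291 -0.   ]
 [ 0.291  0.957 -0.001]
 [ 0.    -0.001 -1.   ]]
```

View pics/scene0.png

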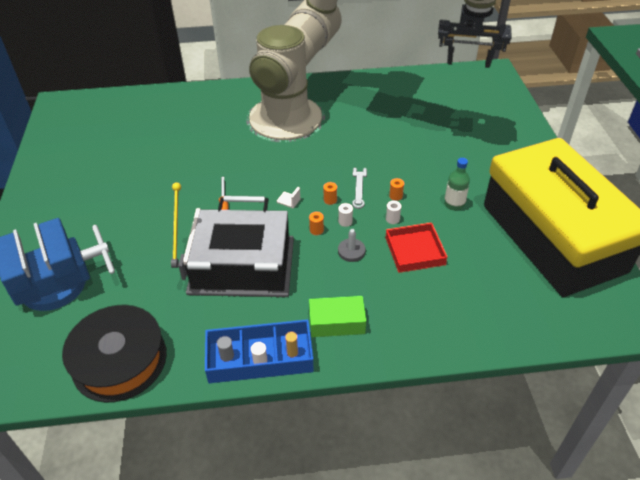

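View pics/side0.png

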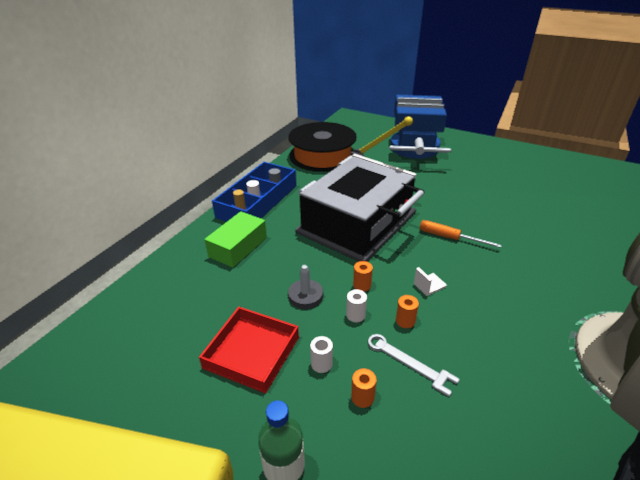

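View pics/wrist0.png

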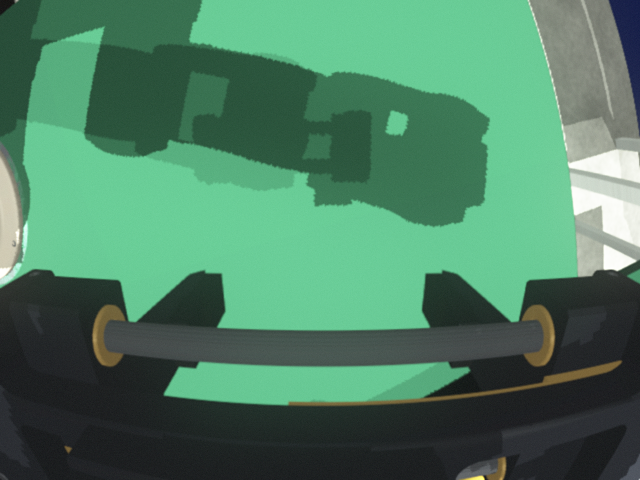

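Scene shows the white sleeves at about (345,215) and (394,212), the pin at (352,243), the tray at (416,247) and the handle at about (243,200). I'll zoom in and measure with the depth map.

```bash
python3 - <<'E'
from h import *
crop('scene0',290,160,470,290,4); crop('side0',260,240,480,420,3); crop('scene0',160,170,300,300,5);crop('side0',290,100,470,260,4)
P,img=cloud('scene0'); Q,im2=cloud('side0')
def rep(n,fn,u,v): print(n,px(fn,u,v).round(4))
rep('A','scene0',345,208);rep('B','scene0',394,205);rep('pin','scene0',352,232);rep('tray','scene0',416,247);rep('handle','scene0',243,199)
rep('A','side0',356,306);rep('B','side0',321,360);rep('pin','side0',305,268);rep('tray','side0',250,347)
hsv=cv2.cvtColor(img,cv2.COLOR_RGB2HSV); hs2=cv2.cvtColor(im2,cv2.COLOR_RGB2HSV)
for nm,P_,i,h in(('scene',P,img,hsv),('side',Q,im2,hs2)):
  w=(h[...,1]<60)&(P_[...,2]>0.046)&(P_[...,2]<0.056)&(P_[...,0]<0.6)&(P_[...,0]>0.2)&(np.abs(P_[...,1])<.35)
  n,l,s,c=cv2.connectedComponentsWithStats(w.astype(np.uint8))
  for k in range(1,n):
    if s[k,4]>15:
      q=P_[l==k]; cc,rr=cv2.minEnclosingCircle(q[:,:2].astype(np.float32)); print(nm,c[k].round(),s[k,4],np.round(cc,4),round(rr,4),q.mean(0).round(4))
E
```

```text
A [0.4665 0.1198 0.0433]
B [0.4719 0.2461 0.0437]
pin [0.584  0.1194 0.0757]
tray [0.5892 0.2811 0.0061]
handle [ 0.47   -0.1346  0.1084]
A [0.4709 0.1373 0.0416]
B [0.4752 0.2612 0.034 ]
pin [0.5815 0.1223 0.0738]
tray [0.6063 0.2733 0.0031]
scene [394. 206.] 100 [0.482  0.2444] 0.0212 [0.4826 0.2428 0.0508]
scene [345. 209.] 112 [0.4755 0.1196] 0.0209 [0.4776 0.1185 0.0511]
scene [351. 240.] 22 [0.584  0.1185] 0.0092 [0.5871 0.1178 0.0502]
side [362. 232.] 188 [ 0.5547 -0.092 ] 0.0701 [ 0.5438 -0.0551  0.0511]
side [304. 279.] 31 [0.5828 0.1253] 0.0077 [0.5805 0.1284 0.0511]
side [356. 297.] 196 [0.4775 0.123 ] 0.0189 [0.4776 0.1235 0.0484]
side [321. 345.] 220 [0.4831 0.2456] 0.0186 [0.4835 0.2464 0.0485]
```

View pics/scene0_c290_160.png

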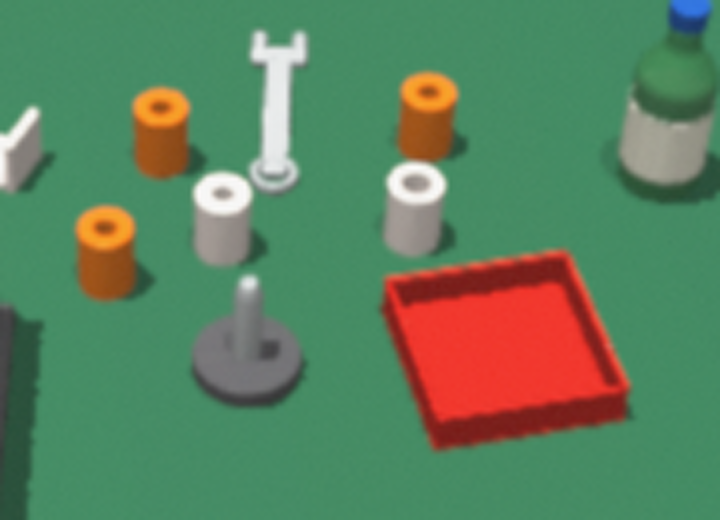

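View pics/side0_c260_240.png

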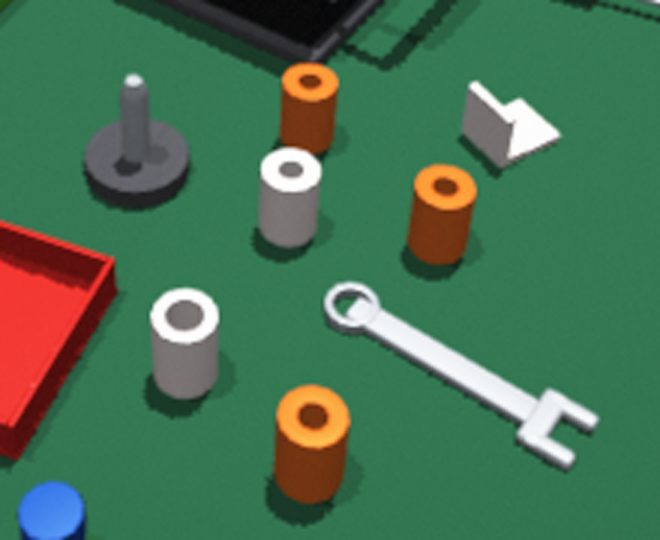

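View pics/scene0_c160_170.png

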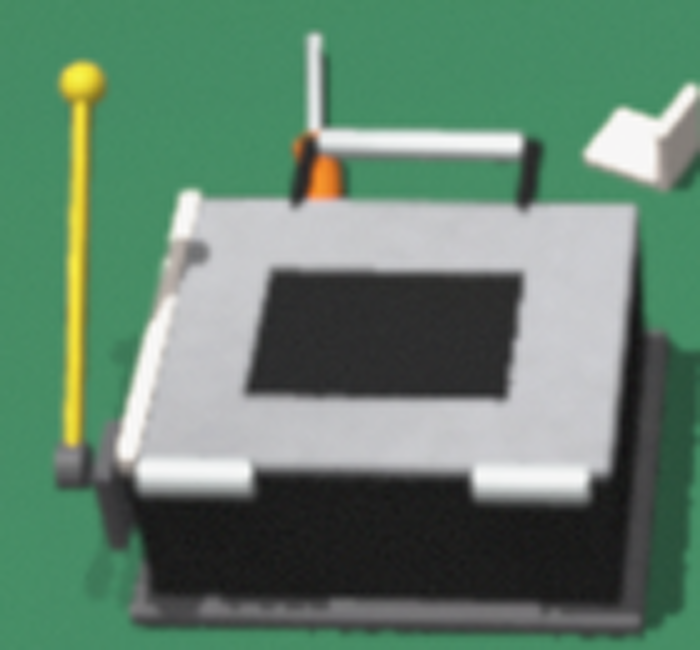

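View pics/side0_c290_100.png

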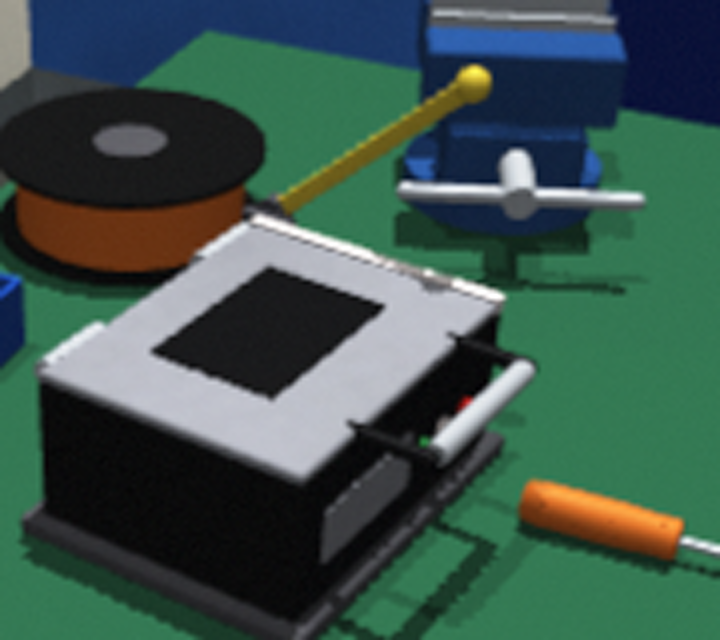

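```bash
python3 - <<'E'
from h import *
from scipy.optimize import least_squares
for fn in('scene0','side0'):
  P,img=cloud(fn); hsv=cv2.cvtColor(img,cv2.COLOR_RGB2HSV).astype(int)
  X,Y,Z=P[...,0],P[...,1],P[...,2]
  near=lambda x,y,r:np.hypot(X-x,Y-y)<r
  m=near(.583,.122,.045)&(Z>.011)&(Z<.019)&(hsv[...,1]<80)
  cc,rr=cv2.minEnclosingCircle(P[m][:,:2].astype(np.float32)); print(fn,'base',np.round(cc,4),rr,m.sum(),P[m][:,2].mean())
  def cyl(x,y,r,z0,z1,rad):
    m=near(x,y,r)&(Z>z0)&(Z<z1)&(hsv[...,1]<70); q=P[m]
    s=least_squares(lambda c:np.hypot(q[:,0]-c[0],q[:,1]-c[1])-rad,[x+.0,y],loss='soft_l1',f_scale=.001); return s.x.round(4),m.sum(),np.abs(s.fun).mean().round(4)
  print('pin',cyl(.584,.122,.02,.025,.062,.009)); print('A',cyl(.4768,.1212,.024,.008,.042,.018)); print('B',cyl(.4827,.2448,.024,.008,.042,.018))
  m=(hsv[...,1]>150)&((hsv[...,0]<6)|(hsv[...,0]>174))&near(.59,.275,.12); q=P[m&(Z>.024)]; print('tray rim',cv2.minAreaRect(q[:,:2].astype(np.float32)))
  # yellow
  m=(hsv[...,0]>20)&(hsv[...,0]<34)&(hsv[...,1]>120)&(Y<-.15)&(Y>-.45)&(X<.75)&(X>.3); q=P[m]; print('yel',len(q),q.min(0),q.max(0))
  c=q.mean(0); u,s,vt=np.linalg.svd(q-c); d=vt[0]; print(c,d,np.arctan2(abs(d[2]),np.hypot(d[0],d[1])))
  # line fit excluding ball
  m=np.abs(Y+.135)<.09; m&=(X>.4)&(X<.72)&(Z>.085)&(Z<.13); q=P[m]; print('cover',q.min(0),q.max(0))
  h=(hsv[...,1]<60)&(hsv[...,2]>120)&(X>.43)&(X<.5)&(Y<-.05)&(Y>-.22)&(Z>.08)&(Z<.13); q=P[h]; c=q.mean(0);u,s,vt=np.linalg.svd(q-c);print('bar',h.sum(),c,vt[0],((q-c)@vt[0]).min(),((q-c)@vt[0]).max(), q.max(0),q.min(0))
  # cover plate
  h=(hsv[...,1]<40)&(hsv[...,2]>120)&(X>.5)&(X<.72)&(Y<-.03)&(Y>-.28)&(Z>.09)&(Z<.12); q=P[h]; print('plate',h.sum(),cv2.minAreaRect(q[:,:2].astype(np.float32)),q[:,2].mean())
E
```

```text
scene0 base [0.5818 0.1191] 0.036174215376377106 312 0.015864599014528996
pin (array([0.5801, 0.1195]), np.int64(80), np.float64(0.0013))
A (array([0.4744, 0.1194]), np.int64(133), np.float64(0.0016))
B (array([0.4804, 0.2428]), np.int64(145), np.float64(0.0022))
tray rim ((0.5981189012527466, 0.2756015658378601), (0.12903466820716858, 0.1220158115029335), 5.563980579376221)
yel 304 [ 0.30024993 -0.32920865 -0.00146006] [ 0.65365253 -0.26491644  0.23448655]
[ 0.57654253 -0.28358606  0.16830174] [0.80220498 0.15364822 0.57693968] 0.614976927860293
cover [ 0.4558029  -0.22491419  0.08501462] [ 0.70278846 -0.04512069  0.12057171]
bar 232 [ 0.47077299 -0.13402728  0.11020375] [0.12493977 0.99215573 0.00413154] -0.07882871638435757 0.05100193940319066 [ 0.49944424 -0.08289744  0.12057171] [ 0.4558029  -0.21708538  0.10021545]
plate 4032 ((0.5972157716751099, -0.155735045671463), (0.22760750353336334, 0.18593044579029083), 81.92710876464844) 0.11010929678612205
side0 base [0.5839 0.1226] 0.03490646556019783 574 0.013627218021042388
pin (array([0.5846, 0.1216]), np.int64(134), np.float64(0.0007))
A (array([0.478 , 0.1216]), np.int64(277), np.float64(0.0013))
B (array([0.484 , 0.2456]), np.int64(358), np.float64(0.0022))
tray rim ((0.5997982621192932, 0.27878886461257935), (0.12038524448871613, 0.121852345764637), 4.319982528686523)
yel 303 [ 0.39580739 -0.28813974 -0.00174145] [ 0.65446055 -0.17924679  0.22712361]
[ 0.58042075 -0.27373865  0.17309164] [ 0.73400053 -0.12642085 -0.66727879] 0.7305492114459003
cover [ 0.45742004 -0.22492745  0.08505961] [ 0.70490004 -0.04500354  0.11182221]
bar 170 [ 0.46885141 -0.12952197  0.10787991] [0.14013472 0.99009175 0.00897699] -0.05698037624046399 0.04893121022416601 [ 0.48251737 -0.08126178  0.11156524] [ 0.45774137 -0.18599104  0.10214004]
plate 2948 ((0.6013239622116089, -0.15395121276378632), (0.23080122470855713, 0.18165604770183563), 81.59233093261719) 0.1067376945971051
```

```bash
python3 - <<'E'
from h import *
for fn,l in(('scene0',dict(o1=(330,187),o2=(316,217),o3=(397,183),brk=(290,195),bottle=(461,162),sp1=(360,172),sp2=(358,202),carton=(337,312),drv=(224,210))),('side0',dict(o1=(407,300),o2=(363,266),o3=(364,377),brk=(430,280),bottle=(277,410),sp1=(377,342),sp2=(445,380),drv=(440,230),drvtip=(499,248),ball=(408,121)))):
  for k,v in l.items(): print(fn,k,px(fn,*v).round(3))
E
```

```text
scene0 o1 [0.379 0.092 0.041]
scene0 o2 [0.488 0.043 0.041]
scene0 o3 [0.389 0.271 0.044]
scene0 brk [ 0.363 -0.015  0.01 ]
scene0 bottle [0.451 0.412 0.152]
scene0 sp1 [0.292 0.188 0.009]
scene0 sp2 [0.411 0.163 0.007]
scene0 carton [0.795 0.055 0.05 ]
scene0 drv [ 0.505 -0.181  0.11 ]
side0 o1 [0.395 0.086 0.045]
side0 o2 [0.501 0.037 0.044]
side0 o3 [0.401 0.263 0.042]
side0 brk [0.375 0.009 0.038]
side0 bottle [0.447 0.419 0.149]
side0 sp1 [0.417 0.166 0.006]
side0 sp2 [0.293 0.185 0.004]
side0 drv [ 0.406 -0.182  0.019]
side0 drvtip [ 0.276 -0.203 -0.001]
side0 ball [ 0.533 -0.263  0.222]
```

```bash
cat >> h.py <<'E'
def to(pos,ydir=(0,1,0),zdir=(0,0,-1)):
    p,r,o=tool(); y=np.array(ydir,float);z=np.array(zdir,float);z/=np.linalg.norm(z);y-=z*(y@z);y/=np.linalg.norm(y)
    T=R.from_matrix(np.stack([np.cross(y,z),y,z],1)); print('t %.2f'%o['t'],'shift mm',(r.inv().apply(np.array(pos)-p)*1e3).round(1),'turn deg',np.degrees((r.inv()*T).as_rotvec()).round(2))
E
python3 -c "
from h import *
to((.476,.1205,.13))"
```

```text
t 0.15 shift mm [-420.5 -271.1  108.5] turn deg [ -0.05  -0.02 -16.89]
```

```bash
python3 -m handwheel '0.6 -420 -271 100 0 0 -16.9;0.6 -420 -271 100 0 0 -16.9;0.6 -420 -271 100 0 0 -16.9;0.6 -420 -271 100 0 0 -16.9;0.6 -420 -271 100 0 0 -16.9;0.6 -420 -271 100 0 0 -16.9;0.6 -420 -271 100 0 0 -16.9;0.6 -420 -271 100 0 0 -16.9;0.6 -420 -271 100 0 0 -16.9;0.6 -420 -271 100 0 0 -16.9;0.6 -420 -271 100 0 0 -16.9;0.6 -420 -271 100 0 0 -16.9;0.6 -420 -271 100 0 0 -16.9;0.6 -420 -271 100 0 0 -16.9;0.6 -420 -271 100 0 0 -16.9' 20; python3 -c "
from h import *
d=snap('wrist','w1'); print(d['T_tool_cam'].round(4),d['intrinsics'])
to((.476,.1205,.022))"
```

```text
t: 1.4
tool_pos: [0.4755, 0.1208, 0.1383]
orientation: [-0.002, -3.14, -0.0]
contact_force: [-0.6, -0.6, 0.4]
opening: 0.6
[[ 8.000e-04 -9.655e-01 -2.604e-01  6.690e-02]
 [ 1.000e+00  8.000e-04  2.000e-04 -2.000e-04]
 [ 1.000e-04 -2.604e-01  9.655e-01 -1.456e-01]
 [ 0.000e+00  0.000e+00  0.000e+00  1.000e+00]] [[371.64829954   0.         323.15725499]
 [  0.         371.64829954 232.3790294 ]
 [  0.           0.           1.        ]]
t 1.45 shift mm [ -1.   -1.1 116.7] turn deg [ 0.01 -0.04  0.  ]
```

View pics/w1.png

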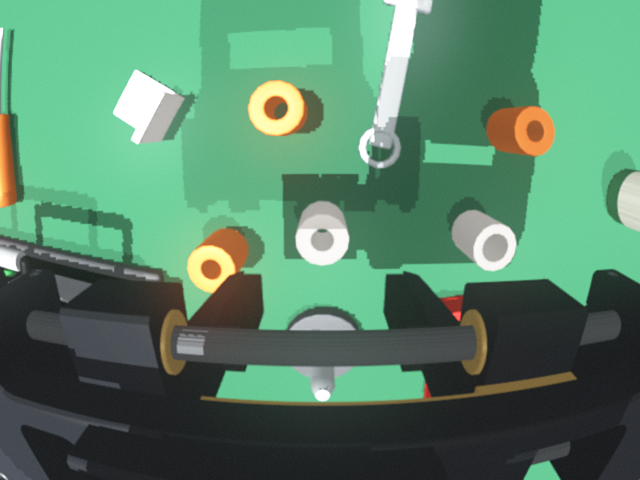

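Wrist view: sleeve A's bore is centred at about (322,239), sleeve B's at (495,245) and looks clearly larger, and the pin tip is at (322,395). Now to triangulate from these.

```bash
cat >> h.py <<'E'
def wray(fn,u,v,zw):
    d=np.load('pics/'+fn+'.npz');K=d['intrinsics'];dx,dy=u-K[0,2],v-K[1,2];r=np.hypot(dx,dy);th=r/K[0,0]
    c=np.array([np.sin(th)*dx/r,np.sin(th)*dy/r,np.cos(th)]);T=d['T_tool_cam'];r=R.from_rotvec(d['to'])
    o=r.apply(T[:3,3])+d['tp'];w=r.apply(T[:3,:3]@c); return o+w*(zw-o[2])/w[2]
E
python3 -c "
from h import *
print('A',wray('w1',322,239,.05),'B',wray('w1',495,245,.05),'pin',wray('w1',322,395,.077))"
```

```text
A [0.47599576 0.11988052 0.05      ] B [0.48086035 0.24263371 0.05      ] pin [0.58295154 0.11975518 0.077     ]
```

```bash
python3 -m handwheel '0.6 0 -1 40;0.6 0 -1 75;0.6 0 -1 100;0.6 0 -1 116;0.6 0 -1 116;0.0 0 -1 116;0.0 0 -1 116;0.0 0 -1 116;0.0 0 -1 116;0.0 0 -1 116' 20 2>&1 | tail -8
```

```text
$[0]: bad value
```

```bash
python3 -m handwheel '0.6 0 -1 40 0 0 0;0.6 0 -1 75 0 0 0;0.6 0 -1 100 0 0 0;0.6 0 -1 116 0 0 0;0.6 0 -1 116 0 0 0;0.0 0 -1 116 0 0 0;0.0 0 -1 116 0 0 0;0.0 0 -1 116 0 0 0;0.0 0 -1 116 0 0 0;0.0 0 -1 116 0 0 0' 20; python3 -c "
from h import *
to((.583,.120,.12))"
```

```text
t: 2.28
tool_pos: [0.4764, 0.1204, 0.0242]
orientation: [-0.0, 3.139, 0.001]
contact_force: [-1.1, 1.8, 7.9]
opening: 0.396
t 2.28 shift mm [-106.9   -0.4  -95.6] turn deg [0.03 0.14 0.01]
```

```bash
python3 -m handwheel '0 0 0 -40 0 0 0;0 0 0 -75 0 0 0;0 0 0 -94 0 0 0;0 -35 0 -94 0 0 0;0 -70 0 -94 0 0 0;0 -95 0 -94 0 0 0;0 -107 0 -94 0 0 0;0 -107 0 -94 0 0 0;0 -107 0 -94 0 0 0;0 -107 0 -94 0 0 0'; python3 -c "
from h import *
snap('wrist','w2');snap('side','s2');crop('side','s2' and 0,0,1,1,1) if 0 else None
crop('s2',240,200,400,320,5)
to((.583,.120,.108))"
```

```text
t: 3.12
tool_pos: [0.5818, 0.1201, 0.1169]
orientation: [0.0, -3.141, 0.0]
contact_force: [0.0, 0.8, -0.3]
opening: 0.395
t 3.22 shift mm [-1.1 -0.2  9.1] turn deg [-0.   -0.01  0.03]
```

View pics/w2.png

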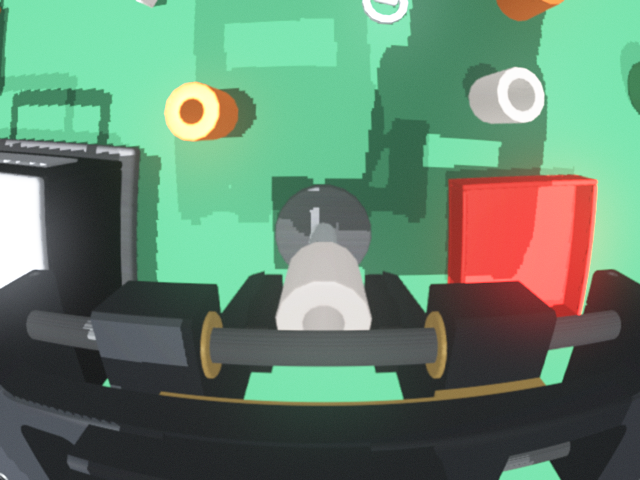

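View pics/s2_c240_200.png

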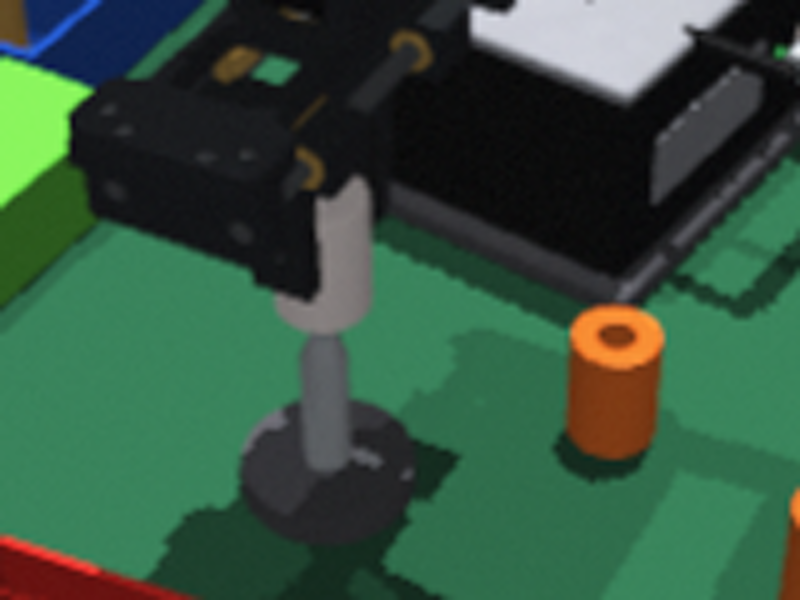

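```bash
python3 -m handwheel '0 -1 0 6 0 0 0;0 -1 0 12 0 0 0;0 -1 0 15 0 0 0;0 -1 0 18 0 0 0;0 -1 0 21 0 0 0;0 -1 0 23 0 0 0;0 -1 0 23 0 0 0'; python3 -c "
from h import *
p,r,o=tool();print(p,o['contact_force'],o['moment'])"
```

```text
t: 3.8
tool_pos: [0.5836, 0.12, 0.0938]
orientation: [0.0, -3.141, 0.0]
contact_force: [-2.6, -0.2, 2.9]
opening: 0.394
[0.58357326 0.12002818 0.09378868] [-2.61818558 -0.16018517  2.91172295] [-0.10417418  0.4119979  -0.02114131]
```

Contact is starting at the predicted height for a 15 mm bore, so I'll press a bit further to confirm.

```bash
python3 -m handwheel '0 0 0 2 0 0 0;0 0 0 4 0 0 0;0 0 0 6 0 0 0;0 0 0 6 0 0 0;0 0 0 6 0 0 0'; python3 -c "
from h import *
snap('side','s3');crop('s3',240,200,400,320,5);p,r,o=tool();print(p,o['contact_force'])"
```

```text
t: 4.22
tool_pos: [0.5861, 0.1202, 0.0913]
orientation: [-0.0, 3.134, 0.0]
contact_force: [-1.2, 0.5, 20.2]
opening: 0.391
[0.58610429 0.12019909 0.09132129] [ 0.20901385  0.82225945 20.80947516]
```

View pics/s3_c240_200.png

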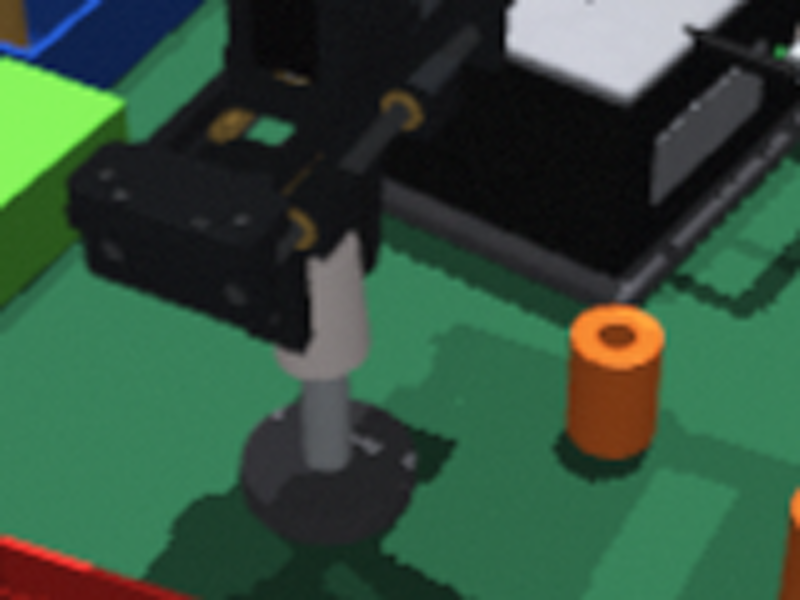

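```bash
python3 -c "
from h import *
to((.599,.2765,.125)); to((.599,.2765,.031))"
```

```text
t 4.27 shift mm [-13.2 156.3 -33.5] turn deg [0.02 0.46 0.  ]
t 4.27 shift mm [-12.4 156.3  60.5] turn deg [0.02 0.46 0.  ]
```

```bash
python3 -m handwheel '0 0 0 -15 0 0 0;0 0 0 -37 0 0 0;0 -5 38 -37 0 0 0;0 -10 78 -37 0 0 0;0 -16 118 -37 0 0 0;0 -16 145 -37 0 0 0;0 -16 156 -20 0 0 0;0 -16 156 15 0 0 0;0 -16 156 40 0 0 0;0 -16 156 52 0 0 0;0 -16 156 57 0 0 0;0 -16 156 57 0 0 0;0 -16 156 57 0 0 0'; python3 -c "
from h import *
p,r,o=tool();print(p,o['contact_force'])"
```

```text
t: 5.35
tool_pos: [0.6005, 0.2761, 0.0322]
orientation: [0.0, 3.139, 0.001]
contact_force: [-0.3, 0.2, -0.6]
opening: 0.389
[0.600524   0.27609068 0.03218196] [-0.25088284  0.17873713 -0.60767598]
```

```bash
python3 -m handwheel '0 0 0 3 0 0 0;0 0 0 4 0 0 0;0 0 0 4 0 0 0;0.6 0 0 4 0 0 0;0.6 0 0 4 0 0 0;0.6 0 0 4 0 0 0;0.6 0 0 -20 0 0 0;0.6 0 0 -55 0 0 0;0.6 0 0 -85 0 0 0;0.6 0 0 -90 0 0 0'; python3 -c "
from h import *
snap('wrist','w4')
to((.482,.243,.12))
to((.482,.243,.022))"
```

```text
t: 6.18
tool_pos: [0.6016, 0.2766, 0.1266]
orientation: [-0.0, 3.133, 0.003]
contact_force: [-0.1, 0.2, 1.1]
opening: 0.599
t 6.23 shift mm [119.2 -33.4   4. ] turn deg [0.1  0.37 0.01]
t 6.23 shift mm [119.8 -33.6 102. ] turn deg [0.1  0.37 0.01]
```

View pics/w4.png

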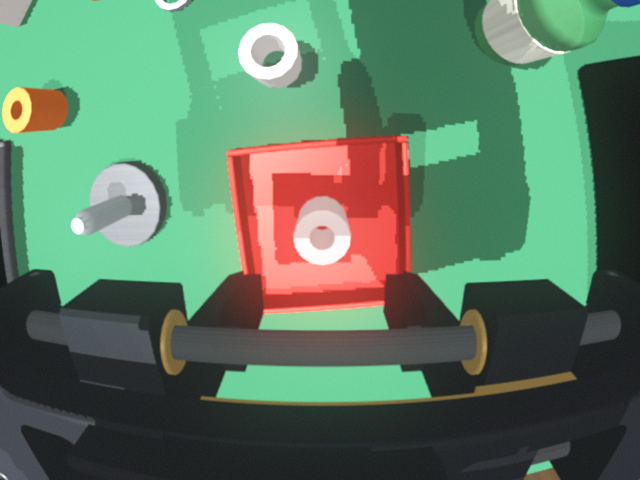

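```bash
python3 -m handwheel '0.6 40 -11 0 0 0 0;0.6 80 -22 0 0 0 0;0.6 110 -31 0 0 0 0;0.6 118 -33 10 0 0 0;0.6 118 -33 45 0 0 0;0.6 118 -33 75 0 0 0;0.6 118 -33 97 0 0 0;0.6 118 -33 102 0 0 0;0.6 118 -33 102 0 0 0;0 118 -33 102 0 0 0;0 118 -33 102 0 0 0;0 118 -33 102 0 0 0;0 118 -33 102 0 0 0;0 118 -33 102 0 0 0' 20; python3 -c "
from h import *
to((.583,.120,.120))"
```

```text
t: 7.4
tool_pos: [0.4824, 0.2432, 0.0199]
orientation: [-0.0, 3.139, 0.001]
contact_force: [-0.7, -0.5, 6.7]
opening: 0.399
t 7.40 shift mm [-100.8 -123.2  -99.9] turn deg [0.03 0.13 0.01]
```

```bash
python3 -m handwheel '0 0 0 -40 0 0 0;0 0 0 -75 0 0 0;0 0 0 -97 0 0 0;0 -30 -35 -97 0 0 0;0 -58 -70 -97 0 0 0;0 -85 -103 -97 0 0 0;0 -97 -118 -97 0 0 0;0 -101 -123 -97 0 0 0;0 -101 -123 -97 0 0 0;0 -101 -123 -97 0 0 0;0 -101 -123 -97 0 0 0'; python3 -c "
from h import *
snap('wrist','w5');snap('side','s5');crop('s5',240,200,400,320,5)
snap('scene','c5');crop('c5',300,170,440,280,5)
p,r,o=tool();print(p,o['contact_force'])"
```

```text
t: 8.32
tool_pos: [0.5818, 0.1214, 0.1158]
orientation: [0.002, -3.141, -0.0]
contact_force: [0.2, -0.1, -0.1]
opening: 0.4
[0.58213302 0.12116609 0.11591497] [ 0.5023185   0.1568501  -0.49540502]
```

View pics/w5.png

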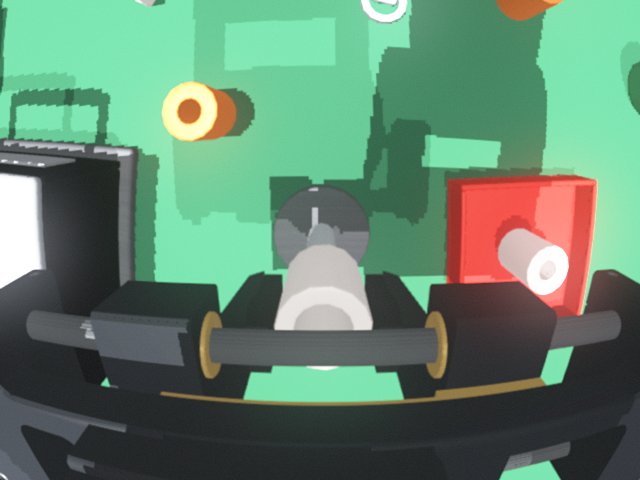

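View pics/s5_c240_200.png

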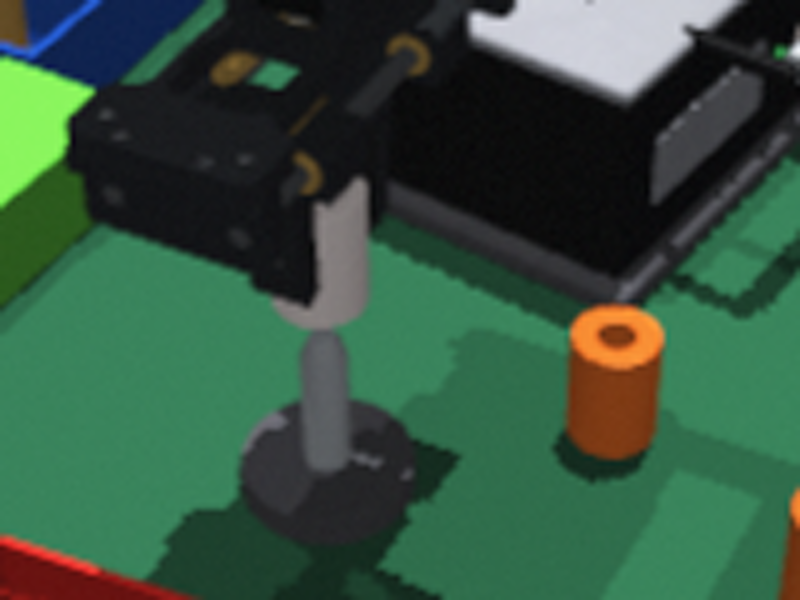

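View pics/c5_c300_170.png

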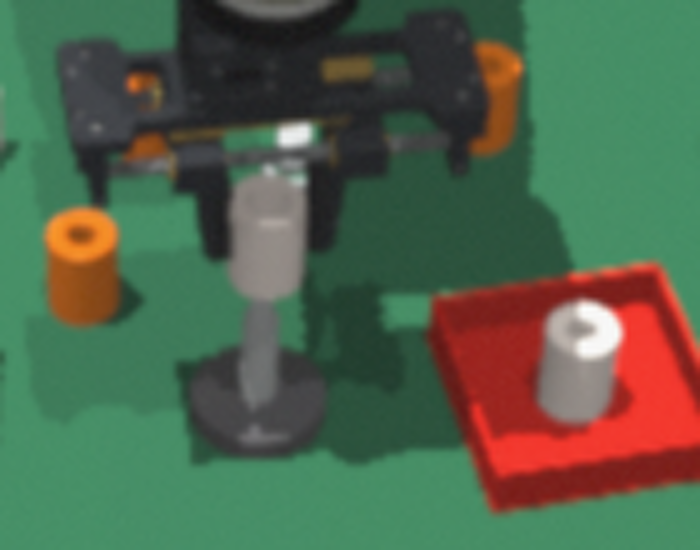

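```bash
python3 -m handwheel '0 -1 -1 8 0 0 0;0 -1 -1 16 0 0 0;0 -1 -1 22 0 0 0;0 -1 -1 28 0 0 0;0 -1 -1 34 0 0 0;0 -1 -1 34 0 0 0'; python3 -c "
from h import *
p,r,o=tool();print(p,o['contact_force'],o['moment'])"
```

```text
t: 8.97
tool_pos: [0.583, 0.119, 0.0801]
orientation: [0.0, -3.139, 0.0]
contact_force: [-1.0, 0.6, -1.0]
opening: 0.398
[0.5830284  0.11897686 0.080116  ] [-1.04613387  0.61540541 -1.04084919] [ 0.01176425 -0.0126549   0.01373553]
```

Past the nose with no resistance. Carrying on to the seat.

```bash
python3 -m handwheel '0 0 0 10 0 0 0;0 0 0 20 0 0 0;0 0 0 30 0 0 0;0 0 0 38 0 0 0;0 0 0 42 0 0 0;0 0 0 42 0 0 0'; python3 -c "
from h import *
p,r,o=tool();print(p,o['contact_force'],o['moment'])"
```

```text
t: 9.47
tool_pos: [0.5832, 0.119, 0.0384]
orientation: [0.0, -3.14, 0.0]
contact_force: [-0.4, -0.4, -0.6]
opening: 0.4
[0.58319609 0.11896217 0.03844105] [-0.42522035 -0.41772597 -0.5902668 ] [ 0.06514391 -0.03797805 -0.00809758]
```

```bash
python3 -m handwheel '0 0 0 2 0 0 0;0 0 0 4 0 0 0;0 0 0 5 0 0 0;0 0 0 5 0 0 0;0.6 0 0 5 0 0 0;0.6 0 0 5 0 0 0;0.6 0 0 5 0 0 0'; python3 -c "
from h import *
p,r,o=tool();print(p,o['contact_force'],o['moment'])"
python3 -m handwheel '0.6 0 0 -30 0 0 0;0.6 0 0 -65 0 0 0;0.6 0 0 -100 0 0 0;0.6 0 0 -130 0 0 0;0.6 0 0 -150 0 0 0'; python3 -c "
from h import *
for n in('wrist','side','scene'): snap(n,n+'6')
crop('side6',240,200,400,320,5);
for n,u in(('scene0',0),('scene6',0)):
  pass
P,im=cloud('scene6');Q,_=cloud('side6')
for X in(P,Q):
  m=(np.hypot(X[...,0]-.583,X[...,1]-.12)<.024)&(X[...,2]>.02)&(X[...,2]<.09); print(np.histogram(X[m][:,2],np.arange(.02,.091,.005)))
"
```

```text
t: 10.05
tool_pos: [0.5838, 0.119, 0.0349]
orientation: [-0.0, 3.141, -0.0]
contact_force: [0.5, 0.4, 0.3]
opening: 0.594
[0.58380024 0.11899857 0.03485347] [0.46756038 0.38082098 0.27491648] [-0.00343868  0.00509368  0.03419891]
t: 10.47
tool_pos: [0.5843, 0.1191, 0.1882]
orientation: [-0.0, 3.138, -0.0]
contact_force: [0.5, 0.0, -0.4]
opening: 0.599
(array([33, 16, 24, 17, 25, 18, 22, 24, 39, 61, 25, 14,  4,  0]), array([0.02 , 0.025, 0.03 , 0.035, 0.04 , 0.045, 0.05 , 0.055, 0.06 ,
       0.065, 0.07 , 0.075, 0.08 , 0.085, 0.09 ]))
(array([ 32,  36,  33,  38,  39,  35,  40,  38, 140,  35,  29,  12,   0,
         0]), array([0.02 , 0.025, 0.03 , 0.035, 0.04 , 0.045, 0.05 , 0.055, 0.06 ,
       0.065, 0.07 , 0.075, 0.08 , 0.085, 0.09 ]))
```

View pics/side6.png

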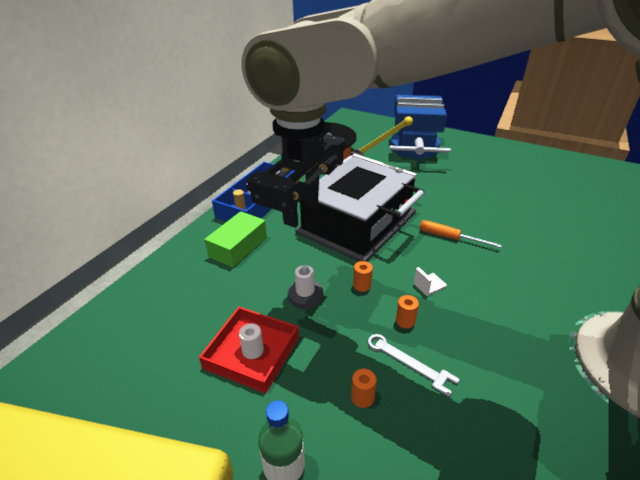

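View pics/scene6.png

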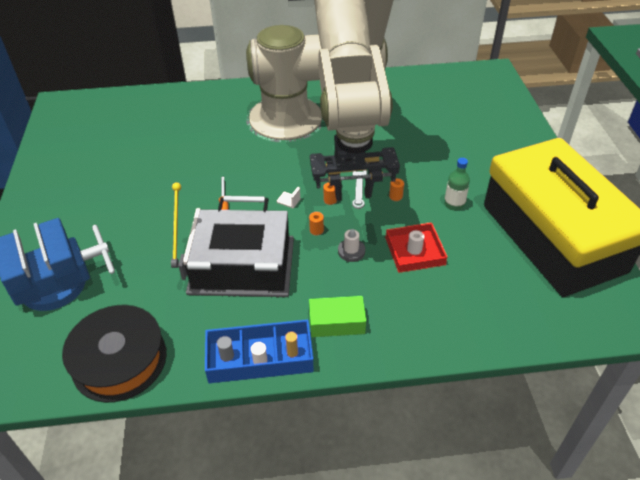

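Sleeve B went home: the side view shows it on the base with its top at about 65 mm, and sleeve A stands in the tray. Next I'll measure the handle, the cover and the pointer from the first images.

```bash
cat > ptr.py <<'E'
from h import *
from scipy.optimize import least_squares
def cam(fn):
    d=np.load('pics/'+fn+'.npz'); return d
def proj(d,X): 
    return cv2.projectPoints(np.asarray(X,float).reshape(-1,3),d['rvec'],d['tvec'],d['intrinsics'],None)[0][:,0]
def yel(fn,box):
    d=cam(fn);h=cv2.cvtColor(d['img'],cv2.COLOR_RGB2HSV).astype(int);m=(h[...,0]>18)&(h[...,0]<36)&(h[...,1]>110)&(h[...,2]>60)
    v,u=np.nonzero(m);k=(u>=box[0])&(u<=box[2])&(v>=box[1])&(v<=box[3]);return np.stack([u[k],v[k]],1).astype(float)
def fit(sc,si,yaw=-.141):
    ax=np.array([np.cos(yaw),np.sin(yaw),0])
    a=yel(sc,(165,178,190,262)); b=yel(si,(352,112,416,156))
    ca,cb=cam(sc),cam(si)
    def seg(pts,tip,along):
        # axis pixels excluding ball
        return pts
    balla=a[a[:,1]<191].mean(0) ; sb=b[b[:,0]>402]; ballb=sb.mean(0)
    la=a[a[:,1]>194]; lb=b[b[:,0]<400]
    def res(p):
        tip=p[:3];dr=ax*np.cos(p[3])-np.array([0,0,np.sin(p[3])])
        out=[]
        for d,l,ball in((ca,la,balla),(cb,lb,ballb)):
            q=proj(d,[tip,tip+.17*dr]);t=q[1]-q[0];n=np.array([-t[1],t[0]])/np.hypot(*t)
            out+=list((l-q[0])@n/np.sqrt(len(l))*3); out+=list(q[0]-ball)
        return np.array(out)
    s=least_squares(res,[.53,-.265,.222,.6],x_scale=[.01,.01,.01,.1],loss='soft_l1'); return s.x,s.cost,balla,ballb,len(la),len(lb)
if __name__=='__main__':
    print(fit('scene0','side0')); print(fit('scene6','side6'))
    for y in(-.12,-.16): print(fit('scene0','side0',y)[0])
E
python3 ptr.py; python3 - <<'E'
from h import *
from scipy.optimize import least_squares
for fn in('scene0','side0'):
  P,img=cloud(fn); hsv=cv2.cvtColor(img,cv2.COLOR_RGB2HSV).astype(int);X,Y,Z=[P[...,i] for i in range(3)]
  h=(hsv[...,1]<60)&(hsv[...,2]>120)&(X>.44)&(X<.5)&(Y<-.085)&(Y>-.185)&(Z>.08)&(Z<.13)
  ax=np.array([.99,-.141]); e=ax[0]*(X-.4715)+ax[1]*(Y+.135); h&=np.abs(e)<.02
  q=P[h]
  def res(p): # axis point (x at y=-.135), z, slope
    n=np.array([p[2],1,0]);n/=np.linalg.norm(n); w=q-np.array([p[0],-.135,p[1]]); w=w-np.outer(w@n,n); return np.linalg.norm(w,axis=1)-.007
  s=least_squares(res,[.472,.104,.14],loss='soft_l1',f_scale=.001); d=np.array([s.x[2],1]);d/=np.linalg.norm(d)
  t=(q[:,:2]-[s.x[0],-.135])@d; print(fn,h.sum(),s.x,t.min(),t.max(),np.abs(s.fun).mean())
  # plate: strip of grey high points
  m=(hsv[...,1]<40)&(hsv[...,2]>90)&(X>.52)&(X<.66)&(Y<-.06)&(Y>-.24)&(Z>.09)&(Z<.12);q=P[m];c=q.mean(0);_,_,vt=np.linalg.svd(q-c,full_matrices=False);print(c,vt[2])
E
```

```text
(array([ 0.53611809, -0.27539506,  0.21895553,  0.74661512]), np.float64(15.39415775250253), array([176.0483871 , 186.37096774]), array([407.2195122 , 120.84146341]), 245, 216)
(array([ 0.53606261, -0.27539525,  0.21891964,  0.74618162]), np.float64(15.479046364984276), array([176.0483871 , 186.37096774]), array([407.2195122 , 120.84146341]), 245, 217)
[ 0.53601487 -0.27661463  0.21830765  0.74148072]
[ 0.53629077 -0.27433293  0.21953899  0.75168273]
scene0 227 [0.46753014 0.10721393 0.15128104] -0.04925251799752417 0.050470343492318805 0.0019662189117821555
[ 0.58970678 -0.14958643  0.11031277] [ 4.02459125e-04 -1.49467463e-04 -9.99999908e-01]
side0 161 [0.4701168  0.10232136 0.14613914] -0.04816556123817652 0.05038953728059286 0.0007296975844182967
[ 0.58032436 -0.14070354  0.10664871] [-2.18426009e-03 -3.98096472e-04  9.99997535e-01]
```

```bash
cat >> h.py <<'E'
AX=np.array([np.cos(.147),-np.sin(.147),0]);UP=np.array([0,0,1.]);BAR=np.array([.469,-.1345,.105])
def th(a): a=np.radians(a); return dict(ydir=AX*np.sin(a)+UP*np.cos(a),zdir=AX*np.cos(a)-UP*np.sin(a))
E
python3 -c "
from h import *
p,r,o=tool();print(o['joint_positions'].round(3))
a=45;k=th(a);Z=k['zdir']
to((.43,0,.24),ydir=AX)
to(BAR-.085*Z,**k);to((.43,-.06,.24),**k)
"
```

```text
[ 0.005  0.51   1.35  -0.     1.279 -1.566]
t 10.62 shift mm [ 154.  -119.   -54.6] turn deg [ 0.13  0.12 98.43]
t 10.62 shift mm [ 174.7 -244.7   20.2] turn deg [-33.02 -38.32  92.82]
t 10.62 shift mm [ 154.  -179.   -54.6] turn deg [-33.02 -38.32  92.82]
```

```bash
python3 -m handwheel '0.6 20 -25 -30 -4 -5 12;0.6 154 -179 -55 -33 -38.3 92.8;0.6 154 -179 -55 -33 -38.3 92.8;0.6 154 -179 -55 -33 -38.3 92.8;0.6 154 -179 -55 -33 -38.3 92.8;0.6 154 -179 -55 -33 -38.3 92.8;0.6 154 -179 -55 -33 -38.3 92.8;0.6 154 -179 -55 -33 -38.3 92.8;0.6 154 -179 -55 -33 -38.3 92.8;0.6 154 -179 -55 -33 -38.3 92.8;0.6 154 -179 -55 -33 -38.3 92.8;0.6 154 -179 -55 -33 -38.3 92.8;0.6 154 -179 -55 -33 -38.3 92.8;0.6 154 -179 -55 -33 -38.3 92.8;0.6 154 -179 -55 -33 -38.3 92.8;0.6 154 -179 -55 -33 -38.3 92.8;0.6 154 -179 -55 -33 -38.3 92.8;0.6 154 -179 -55 -33 -38.3 92.8'; python3 -c "
from h import *
p,r,o=tool();print(o['joint_positions'].round(3),p)
a=45;k=th(a);Z=k['zdir']
to((.43,-.06,.24),**k)
to(BAR-.085*Z,**k)
snap('wrist','w7')
"
```

```text
t: 12.12
tool_pos: [0.4297, -0.0601, 0.2393]
orientation: [1.867, 1.616, 0.663]
contact_force: [-0.3, -0.2, 0.1]
opening: 0.603
[-0.599 -0.246  2.277  0.714  0.489 -0.988] [ 0.42973378 -0.06006423  0.23928847]
t 12.12 shift mm [ 0.1  0.7 -0.3] turn deg [-0.28 -0.04  0.16]
t 12.12 shift mm [-67.7 -59.8  45.4] turn deg [-0.28 -0.04  0.16]
```

View pics/w7.png

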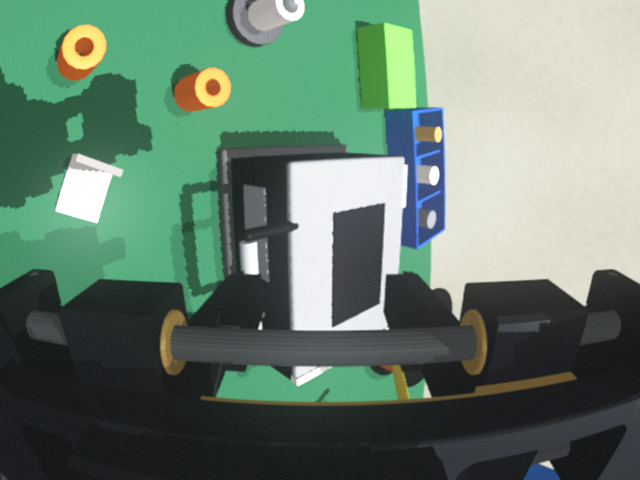

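```bash
python3 -c "
from h import *
k=th(55);Z=k['zdir']
to(BAR-.085*Z,**k)
print(BAR-.085*Z)
"
```

```text
t 12.17 shift mm [-67.6 -45.2  46.7] turn deg [ 9.75 -0.    0.13]
[ 0.42077182 -0.12735895  0.17462792]
```

```bash
python3 -m handwheel '0.3 -15 -10 10 5 0 0;0.3 -35 -23 24 10 0 0;0.3 -55 -37 38 10 0 0;0.3 -67 -45 46 10 0 0;0.3 -67 -45 46 10 0 0;0.3 -67 -45 46 10 0 0;0.3 -67 -45 46 10 0 0'; python3 -c "
from h import *
p,r,o=tool();print(o['joint_positions'].round(3),p)
k=th(55);Z=k['zdir']
to(BAR+.015*Z,**k)
for n in('wrist','side','scene'): snap(n,n+'8')
crop('side8',300,120,460,240,5)
"
```

```text
t: 12.75
tool_pos: [0.4206, -0.1262, 0.1761]
orientation: [1.99, 1.719, 0.538]
contact_force: [-0.6, 0.2, -0.1]
opening: 0.294
[-0.758 -0.062  2.243  0.681  0.547 -1.128] [ 0.4206452  -0.12617288  0.17606924]
t 12.75 shift mm [ -1.1  -0.3 101.4] turn deg [-0.15  0.02  0.07]
```

View pics/wrist8.png

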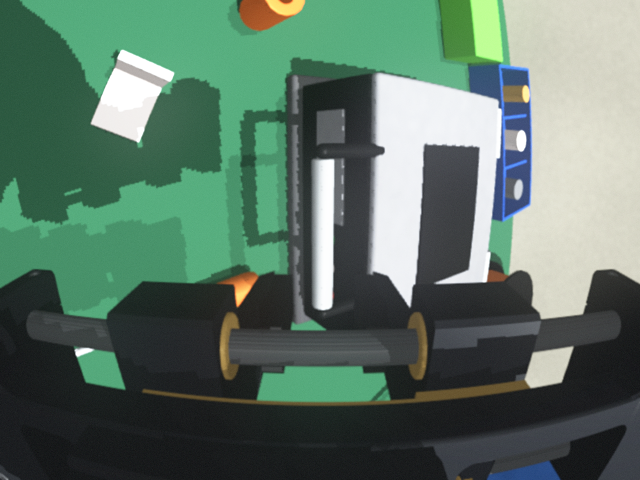

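View pics/side8_c300_120.png

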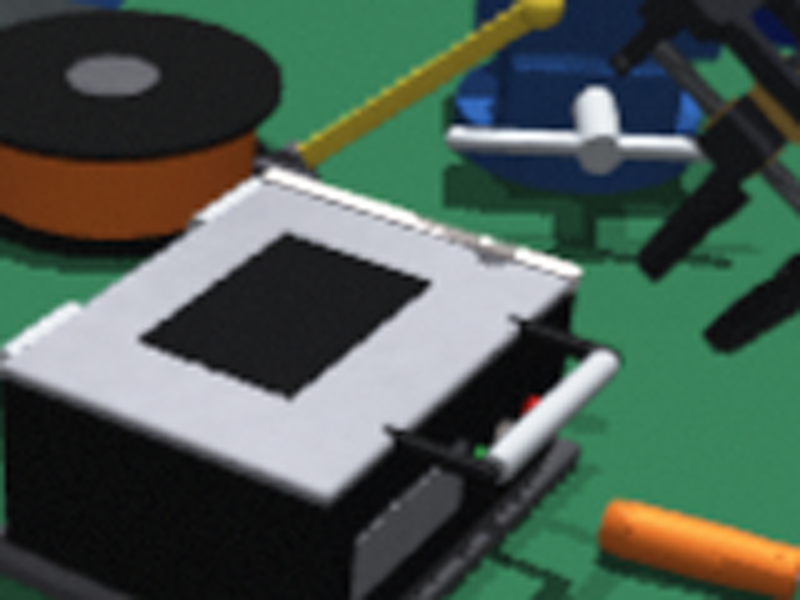

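Wrist view: the bar runs vertically at u≈322 from v≈160 to 308, which is centred in the jaw plane (principal point 323). Advancing onto it.

```bash
python3 -m handwheel '0.3 -1 0 30 0 0 0;0.3 -1 0 60 0 0 0;0.3 -1 0 80 0 0 0;0.3 -1 0 92 0 0 0;0.3 -1 0 100 0 0 0;0.3 -1 0 100 0 0 0;0.3 -1 0 100 0 0 0'; python3 -c "
from h import *
p,r,o=tool();print(o['joint_positions'].round(3),p,o['contact_force'])
k=th(55);Z=k['zdir']
to(BAR+.015*Z,**k)
for n in('wrist','side','scene'): snap(n,n+'9')
crop('side9',300,120,460,240,5)
"
```

```text
t: 13.48
tool_pos: [0.4769, -0.1353, 0.0936]
orientation: [1.99, 1.719, 0.539]
contact_force: [-1.1, 0.8, 0.5]
opening: 0.3
[-0.661  0.253  2.188  1.084  0.324 -1.497] [ 0.47692727 -0.13528586  0.09362953] [-1.09157009  0.83793366  0.53648548]
t 13.48 shift mm [-0.4  0.   1.1] turn deg [-0.17 -0.02  0.08]
```

View pics/wrist9.png

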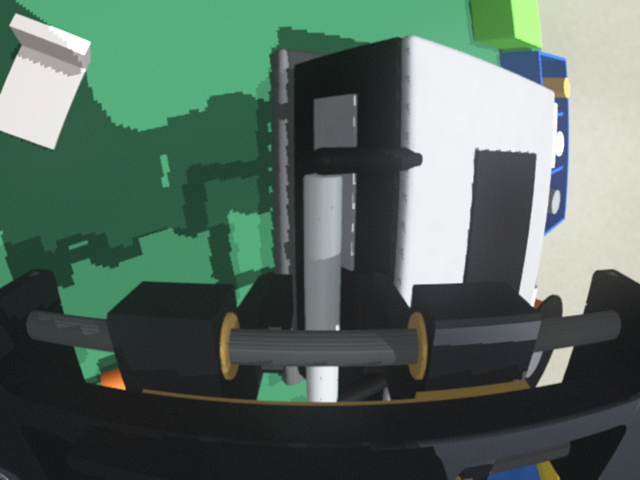

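View pics/side9_c300_120.png

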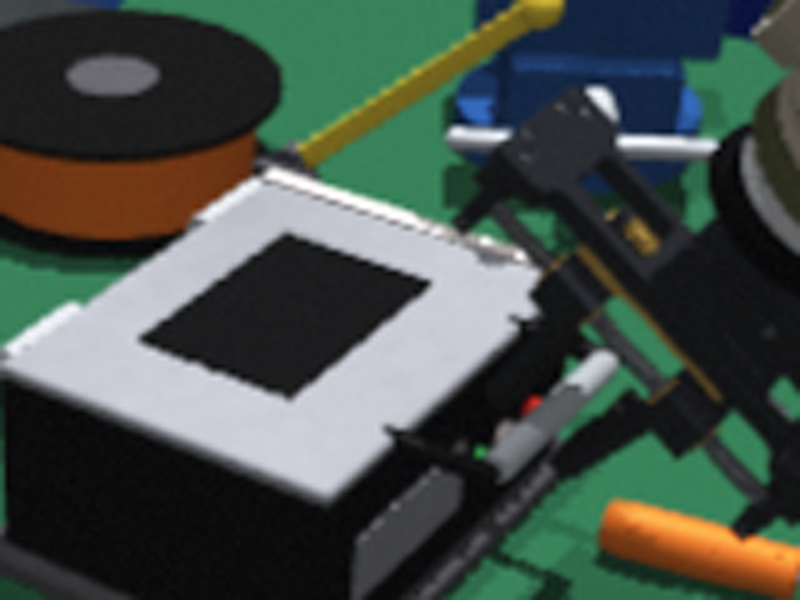

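```bash
python3 -m handwheel '0 0 0 1 0 0 0;0 0 0 1 0 0 0;0 0 0 1 0 0 0;0 0 0 1 0 0 0;0 0 0 1 0 0 0;0 0 0 1 0 0 0' 50; python3 -c "
from h import *
p,r,o=tool();print(o['joint_positions'].round(3),p,o['contact_force'])
k=th(55);Z=k['zdir']
# bar circle: rows
ry=r.as_matrix()
for t in np.arange(.1,.76,.05):
  d=.212*((1-np.cos(t))*AX+np.sin(t)*UP); print(round(t,2),(r.inv().apply(d)*1e3).round(1))
"
```

```text
t: 14.13
tool_pos: [0.4772, -0.1359, 0.0925]
orientation: [1.991, 1.718, 0.538]
contact_force: [-3.5, -0.7, 1.4]
opening: 0.139
[-0.661  0.257  2.188  1.091  0.321 -1.504] [ 0.477184   -0.13588992  0.09247414] [-3.54427417 -0.6907734   1.3524609 ]
0.1 [ -0.   13.  -16.8]
0.15 [ -0.   20.  -24.7]
0.2 [ -0.   27.5 -32.2]
0.25 [ -0.   35.4 -39.3]
0.3 [ -0.   43.5 -46. ]
0.35 [ -0.1  52.1 -52.3]
0.4 [ -0.1  60.9 -58.2]
0.45 [ -0.1  70.  -63.7]
0.5 [ -0.1  79.3 -68.6]
0.55 [ -0.1  88.9 -73.1]
0.6 [ -0.1  98.7 -77.1]
0.65 [-1.000e-01  1.087e+02 -8.070e+01]
0.7 [-1.000e-01  1.189e+02 -8.370e+01]
0.75 [-1.000e-01  1.292e+02 -8.620e+01]
```

```bash
python3 -m handwheel '0 0 6 -9 0 0 0;0 0 13 -17 0 0 0;0 0 20 -25 0 0 0;0 0 27.5 -32 0 0 0;0 0 35.5 -39 0 0 0;0 0 43.5 -46 0 0 0;0 0 43.5 -46 0 0 0;0 0 43.5 -46 0 0 0'; python3 -c "
from h import *
p,r,o=tool();print(o['joint_positions'].round(3),p,o['contact_force'],o['opening'])
"
```

```text
t: 14.8
tool_pos: [0.4875, -0.1375, 0.1557]
orientation: [1.989, 1.717, 0.539]
contact_force: [14.6, -1.6, -10.5]
opening: 0.146
[-0.647  0.136  2.104  0.69   0.444 -1.062] [ 0.48754058 -0.13751109  0.15574476] [ 14.61459424  -1.56949161 -10.4734644 ] 0.14597748354245588
```

```bash
python3 -c "
from h import *
p,r,o=tool()
f=lambda t,h:(.212*(1-np.cos(t))+h*np.sin(t))*AX+(.212*np.sin(t)-h*(1-np.cos(t)))*UP
for t in np.arange(.3,.76,.05):
  d=f(t,.004)-f(.3,0); print(round(t,2),(r.inv().apply(d)*1e3).round(1))
"
```

```text
0.3 [0.  0.9 0.8]
0.35 [-0.   9.5 -5.3]
0.4 [ -0.   18.5 -11. ]
0.45 [ -0.   27.7 -16.3]
0.5 [ -0.   37.1 -21. ]
0.55 [ -0.   46.8 -25.3]
0.6 [ -0.1  56.7 -29.1]
0.65 [ -0.1  66.8 -32.4]
0.7 [ -0.1  77.  -35.2]
0.75 [ -0.1  87.4 -37.5]
```

```bash
python3 -m handwheel '0 0 1 1 0 0 0;0 0 9.5 -5 0 0 0;0 0 18.5 -11 0 0 0;0 0 27.5 -16 0 0 0;0 0 37 -21 0 0 0;0 0 47 -25 0 0 0;0 0 57 -29 0 0 0;0 0 57 -29 0 0 0;0 0 57 -29 0 0 0'; python3 -c "
from h import *
p,r,o=tool();print(o['joint_positions'].round(3),p,o['contact_force'],o['opening'])
for n in('wrist','side','scene'): snap(n,n+'10')
"
```

```text
t: 15.55
tool_pos: [0.5157, -0.1416, 0.2112]
orientation: [1.991, 1.721, 0.536]
contact_force: [-16.8, -3.7, 4.1]
opening: 0.143
[-0.61   0.105  1.959  0.484  0.576 -0.806] [ 0.51573654 -0.14162814  0.21119279] [-16.80441493  -3.71385682   4.07721633] 0.1433873239358827
```

View pics/side10.png

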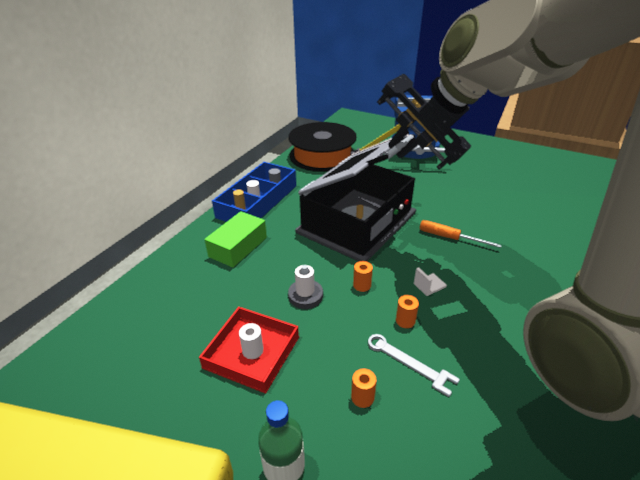

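View pics/scene10.png

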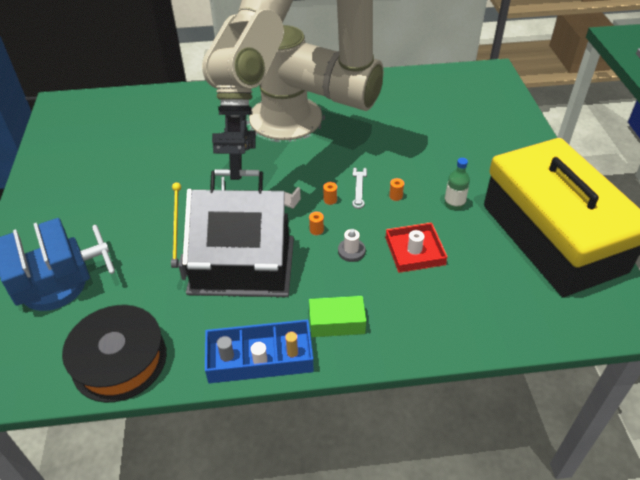

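View pics/wrist10.png

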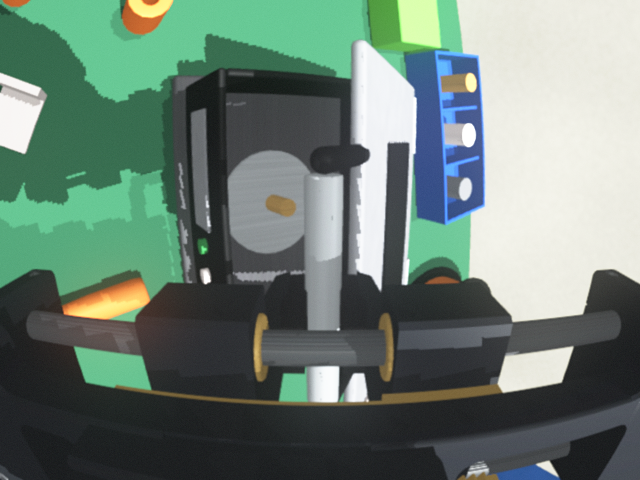

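```bash
cat > plate.py <<'E'
from ptr import *
import sys
def plate(fn,box):
  P,img=cloud(fn);hsv=cv2.cvtColor(img,cv2.COLOR_RGB2HSV).astype(int);m=np.zeros((480,640),bool);u0,v0,u1,v1=box;m[v0:v1,u0:u1]=1
  m&=(hsv[...,1]<45)&(hsv[...,2]>100)&np.isfinite(P[...,0]);m=cv2.erode(m.astype(np.uint8),np.ones((3,3)))>0;q=P[m]
  for i in range(6):
    c=q.mean(0);_,_,vt=np.linalg.svd(q-c,full_matrices=False);n=vt[2]*np.sign(vt[2][2]);r=(q-c)@n;q=q[np.abs(r)<max(2*r.std(),.0015)]
  return np.arctan2(-n@AX,n[2]), n.round(3), len(q), r.std()
if __name__=='__main__':
  k=sys.argv[1]; print('plate scene',plate('scene'+k,(190,190,285,264)))
  print('plate side',plate('side'+k,(310,120,400,195)))
  print('ptr sceneonly', fit('scene'+k,'side0')[0])
E
python3 plate.py 10; python3 -c "
from plate import *
print(plate('scene0',(198,212,288,262)))
crop('scene10',150,160,310,280,5);crop('side10',290,90,450,210,5)"
```

```text
plate scene (np.float64(-0.5939501360033297), array([ 0.553, -0.083,  0.829]), 3827, np.float64(0.0021811096461339893))
plate side (np.float64(-0.4780464769969487), array([0.467, 0.028, 0.884]), 395, np.float64(0.005163482086569188))
ptr sceneonly [ 0.5361158  -0.27537857  0.21896011  0.74661339]
(np.float64(0.002986792499467924), array([-0.003,  0.001,  1.   ]), 2226, np.float64(0.0016980542545835951))
```

View pics/scene10_c150_160.png

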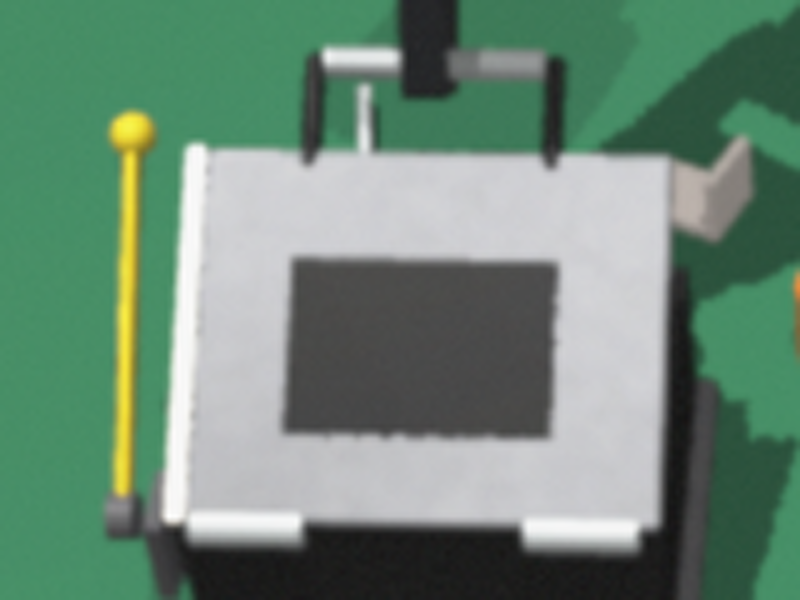

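View pics/side10_c290_90.png

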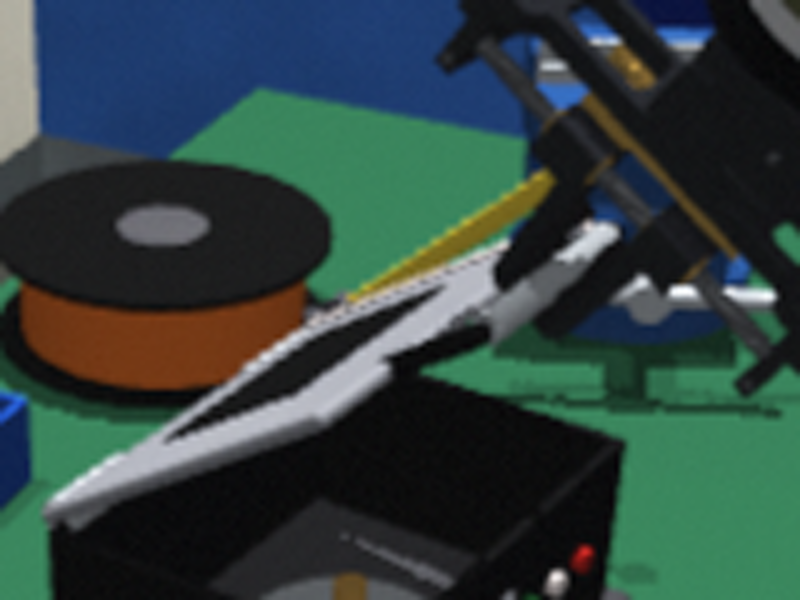

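```bash
python3 -c "
from h import *
p,r,o=tool()
f=lambda t,h:(.212*(1-np.cos(t))+h*np.sin(t))*AX+(.212*np.sin(t)-h*(1-np.cos(t)))*UP
for t in (.6,.63,.66,.69,.72,.74,.75):
  d=f(t,.002)-f(.6,.004); print(round(t,2),(r.inv().apply(d)*1e3).round(1))
"
```

```text
0.6 [ 0.  -0.7 -0.9]
0.63 [-0.   5.3 -3.1]
0.66 [-0.  11.3 -5. ]
0.69 [-0.  17.4 -6.8]
0.72 [-0.  23.6 -8.4]
0.74 [-0.  27.7 -9.3]
0.75 [-0.  29.8 -9.8]
```

```bash
python3 -m handwheel '0 0 5 -3 0 0 0;0 0 11 -5 0 0 0;0 0 17.5 -7 0 0 0;0 0 23.5 -8.4 0 0 0;0 0 28 -9.3 0 0 0;0 0 29.5 -9.7 0 0 0;0 0 29.5 -9.7 0 0 0;0 0 29.5 -9.7 0 0 0'; python3 -c "
from h import *
p,r,o=tool();print(o['joint_positions'].round(3),p,o['contact_force'],o['opening'])
for n in('wrist','side','scene'): snap(n,n+'11')
crop('side11',290,90,450,210,5)
"; python3 plate.py 11
```

```text
t: 16.37
tool_pos: [0.5344, -0.1445, 0.2347]
orientation: [1.993, 1.72, 0.536]
contact_force: [0.5, -5.5, -10.3]
opening: 0.145
[-0.588  0.116  1.877  0.423  0.633 -0.719] [ 0.53441548 -0.14446456  0.23473438] [  0.52147736  -5.46594844 -10.31004267] 0.14450471948069318
plate scene (np.float64(-0.738840318784974), array([ 0.666, -0.1  ,  0.739]), 3734, np.float64(0.002162725469035462))
plate side (np.float64(-0.13509812669578403), array([ 0.051, -0.471,  0.88 ]), 82, np.float64(0.0034834972867195217))
ptr sceneonly [ 0.53608738 -0.27539362  0.21898235  0.74660497]
```

View pics/side11_c290_90.png

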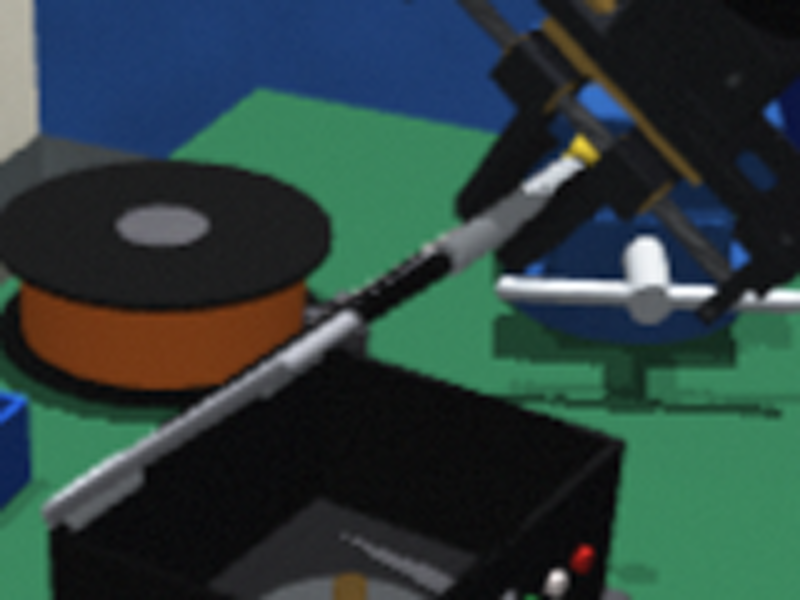

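View pics/wrist11.png

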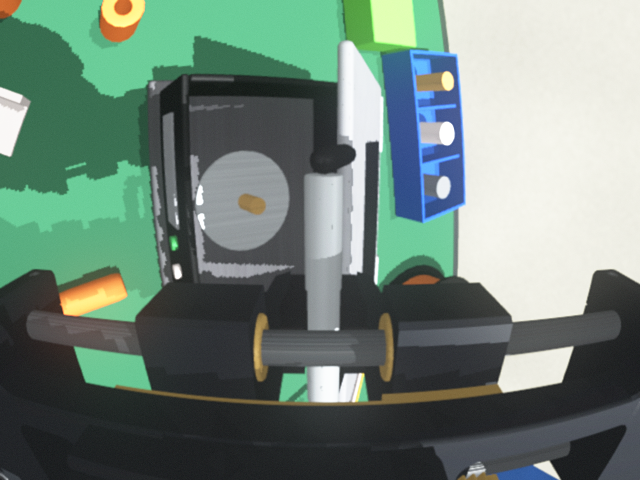

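```bash
python3 -m handwheel '0 0 1 -0.2 0 0 0;0 0 1 -0.2 0 0 0;0 0 1 -0.2 0 0 0;0 0 1 -0.2 0 0 0;0 0 1 -0.2 0 0 0;0 0 1 -0.2 0 0 0;0 0 1 -0.2 0 0 0;0 0 1 -0.2 0 0 0;0 0 1 -0.2 0 0 0;0 0 1 -0.2 0 0 0;0 0 1 -0.2 0 0 0;0 0 1 -0.2 0 0 0' 55; python3 -c "
from h import *
p,r,o=tool();print(o['joint_vel'].round(4),p,o['contact_force'],o['opening'])
for n in('wrist','side','scene'): snap(n,n+'12')
"; python3 plate.py 12
```

```text
t: 17.52
tool_pos: [0.535, -0.1445, 0.2354]
orientation: [1.993, 1.72, 0.536]
contact_force: [0.5, -5.4, -9.7]
opening: 0.14
[ 0.0018 -0.0013 -0.0004 -0.0002 -0.0013  0.0002] [ 0.53501503 -0.1445477   0.23537887] [ 0.46202041 -5.44031277 -9.71918677] 0.14020579403831984
plate scene (np.float64(-0.744420219862615), array([ 0.67 , -0.1  ,  0.735]), 3795, np.float64(0.0022759154734822407))
plate side (np.float64(-0.12870219783751502), array([ 0.045, -0.474,  0.879]), 66, np.float64(0.003196735115543056))
ptr sceneonly [ 0.53608738 -0.27539362  0.21898235  0.74660497]
```

View pics/scene12.png

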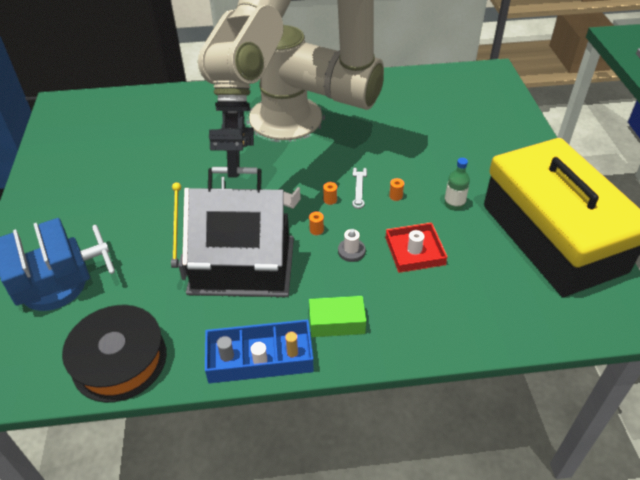

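View pics/side12.png

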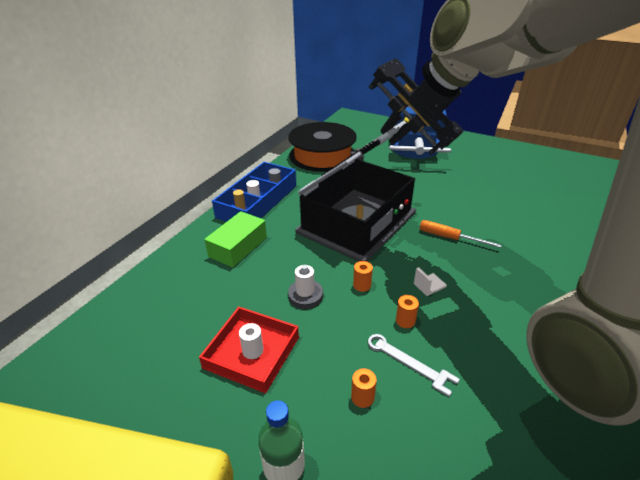

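Cover at about 0.744 rad and pointer at about 0.747 rad. The arm is still, the pointer tip hasn't moved (scene pixel (176,186) as before), the sleeves are in place and the bystanders look untouched. Handing in.

```bash
python3 -c "
from cell import order
print(order.job_done())"
```

```text
the job is handed in; nothing more can be done
None
```

I handed the job in at about 17.7 s, with the good sleeve home on the pin, the tight one in the red tray and the cover held at the pointer's angle.

- **Tight sleeve (sleeve_a, nearer the chamber):** it stopped on the pin's nose under a 20 N push. It now stands in the red tray.
- **Good sleeve (sleeve_b):** it slid down the pin without resistance and sits fully home. Its top measures about 65 mm above the bench, as it should when seated.
- **Cover:** the gripper holds it by the bar, with the grip set to 55 N and the arm still. The cover measures about 0.744 rad from the scene camera's depth data, and the pointer about 0.747 rad.
- **Pointer and other items:** in the scene camera the pointer tip is at the same pixel as at the start. The bystander items look untouched in the final pictures.

**Checks that disagreed:**
- The side camera's plate fit was unusable, because the cover is seen edge-on from there. In the same view, though, the pointer's ball lines up with the cover, which supports the angle.
- The scene and side cameras differed by 2–4 mm in position, so I used averages checked against the wrist camera.
- While lifting, small side forces of up to about 17 N showed the first arc I assumed was slightly off, and I corrected it on the way up. At the end about 11 N remained at the wrist.

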